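# Unweight the terrarium lid and hold it ajar

## Robot

A 6-joint arm with a two-finger parallel gripper is mounted at the origin on the work surface. World frame = base frame: x ahead of the robot, y to its left, z up, the work surface at z = 0. Lengths are in m, angles in rad, forces in N, time in s.
With the tool pointing down it reaches from about 0.275 to 0.85 m from the base axis. Payload 19 kg.
Tool frame: the origin (TCP) lies midway between the tips of the shut fingers; the grasp point (between the pads) lies 19 mm behind it (manip.hold_point_z is the distance from the TCP to the grasp point, in m); z points along the fingers, y is the line along which they close (so a half turn about z gives the same grasp; the last joint's range is limited). The gripper opens to 85 mm and grips with 20 to 120 N. Pads are 22 mm wide; open, the fingers measure 114 mm over their backs; the gripper's body (76 mm by 85 mm) begins 54 mm behind the grasp point. The pads swing forward as they close: fully open they stand 13 mm farther back than shut.
Start: joints at [-1.413, 0.15, 1.437, -0, 1.554, -0.134], TCP at [0.165, -0.551, 0.231] pointing down, gripper open.
Joint ranges: [-2.8, 2.8], [-0.68, 2.1], [0.12, 2.68], [-1.39, 4.53], [0.16, 2.79], [-2.81, 2.81]. Speed limits (rad/s): [1.89, 1.89, 2.22, 3.01, 3.01, 3.01].

## Interface

Orientations are given as a unit quaternion [w, x, y, z].
In Python, from cell import manip gives the robot as it stands.
- The arm moves only by the tool send_rows, never from a script. Its argument "deltas" is text: rows parted by semicolons, each of 7 numbers parted by spaces: the shift along the world's x, y, z scaled (see below), then the turn, a rotation vector about the world's x, y, z scaled (see below), then the gripper's target within -1 to 1 (fully open at 1, half-way at 0, shut at -1). A call has 1 to 20 rows; each row shifts and turns the commanded pose from where the row before left it; what a row does not reach is not made up. The controller multiplies each number of a shift by 15 cm and each number of a turn by 45 degrees. A row lasts 1/8 s, in which the tool goes at most 62.5 mm and 10.7 degrees, less where a joint would pass 70% of its speed; a pose out of reach is approached as far as the arm can. A call with a number of a shift or a turn outside -1 to 1 is refused whole. A call with a gripper value outside its range is refused whole. The fingers move at their own pace and stop on an object; "squeeze" is the grip in N (left out, the last holds). Time passes only in rows, so rows that do not move let the fingers close. It gives the time, the measured TCP pose, the force, the opening and the grip force at its end, in the units of the state.
- manip.state(): the state, without advancing time (a new reading comes with each control period).
- manip.snapshot(name): name is "scene" or "top"; returns a dict with "img" (384x512x3 uint8, red, green, blue), "fx", "fy", "cx", "cy" (pixels), "xyz" and "orientation" of the camera in the world. Camera axes: x right, y down, z forward; pixel columns grow to the right and rows downward; lengths in m; the calibration is good to about 2 mm. A picture is of the moment at which its call begins. There is no depth.
- manip.finish_job(): hands the job in; it is judged then, once.
Trained networks look in a picture, given as the dict that the camera call returned (one of the last four; its "shot" number tells which), for a name from the list of things; names that differ only in an ending like _2 or _b are one class to them, and where a whole thing is asked for, a point or a joint stands for the part that bears it (a point fixed in the world has none). Each returns a list of dicts, best first, with "conf" (0 to 1); they miss things now and then, are a little off and sometimes report something else, mostly with a low value. They report only what shows in the picture. A call takes as long as a camera call. They do not tell look-alikes from the thing itself.
- manip.spot_in(picture, target): "box" ([left, top, right, bottom] as shares, 0 to 1, of the picture: columns of its width, rows of its height, round what is visible of it).
- manip.outline_of(picture, target): "region" (384x512 bool, what is visible of it) and "box" ([left, top, right, bottom] as shares, 0 to 1, of the picture: columns of its width, rows of its height, round what is visible of it).
- manip.spot_point(picture, target): "location" ([column, row] as shares, 0 to 1, of the picture: columns of its width, rows of its height: a listed point, or the origin of a listed thing).
The state is a dict: "time": time; "q": joint angles; "dq": joint speeds; "effort": joint torques, N m; "eef_pos": TCP position; "ee_rot": TCP orientation; "force": force on the tool from outside, world axes, zero at the start; "ft_torque": the same for the moment, N m; "grip_width": finger opening in m; "gripper_force": force on a finger pad.
Only numpy, scipy, OpenCV 4.12 (cv2) and the standard library are available. Lean on these libraries where they do the work, as an engineer would, in place of code of your own. Each camera call takes 0.05 s, during which the arm holds its last target. There are 200 camera calls.

## Task

The brown pebble hide has been left as a weight on the clear lid of the glass cube: lift it off level, gripping it gently because the ceramic is brittle (squeeze it with no more than about 30 N and do not drop or knock it), and stand it upright and wholly on the round cork mat. Then press down the orange sprung paddle on the side of the cube so that the lid lifts to 30 degrees, never past 40 degrees, keep it steady there for at least two seconds, and finish with the gripper still holding the paddle down. Leave everything else on the shelf where it is.

Things in the scene. Friction and masses are not known exactly. Their poses are not given: they have to be found in the camera images.
- hide_center (a point): Centre (half-way up) of the brown ceramic pebble hide that lies on the cube's lid: a rounded block 84 mm long (its x), 56 mm wide (its y), 44 mm high (its z, up), with a small dark entrance on its +x end; 150 to 310 g. Grasp it across its 56 mm width. Its underside is 22 mm below this point.
- hide: The same pebble hide; origin at the centre of its underside.
- mat: Round cork mat fixed to the shelf, 170 mm across, 4 mm thick; origin at the centre of its underside. Hide's centre within 40 mm of the mat's centre means it is wholly on the mat.
- cube: Rimless glass cube, fixed: 180 x 180 mm, 184 mm high, origin at the centre of its underside. The clear flat lid, 4 mm thick, lies on its rim (lid top 188 mm above the shelf when shut). The hinge runs along the cube's x axis at the top of its -y side (y = -90 mm, z = 184 mm in the cube's frame); the orange paddle sticks out from it on that side.
- paddle_bar (a point): Orange paddle, one piece with the lid: a flat 36 mm wide arm ending in a round cross bar 12 mm thick, 60 mm long. This point is the bar's centre; x runs along the bar, +y points to the hinge, 60 mm away and level with the bar when shut. At lid angle a the bar's centre is 60 mm x sin(a) lower (30 mm at 30 degrees) and 60 mm x cos(a) out from the hinge. Nothing is below it.
- lid (a joint): Lid angle in rad: 0 shut, 0.524 = 30 degrees open, stop at 0.95. Pressing the paddle's bar straight down lifts the lid on the other side of the hinge. Sprung shut: about 5 N on the bar to start, 8 N at 30 degrees; it swings shut when released.
- spare_hide: Bystander: a second, identical brown pebble hide standing on the shelf; origin under its centre.
- stand: Bystander: stainless steel feeding pipette stand with two pipettes, 90 mm wide, 180 mm high; origin under its centre.
- tub: Bystander: yellow plastic tub with flip-top lid, 118 mm across, 104 mm high; origin under its centre.
- dish: Bystander: white ceramic water dish, 70 mm across, 22 mm high; origin under its centre.
- bottle: Bystander: green bottle, 66 mm across, 170 mm high; origin under its centre.
- jar: Bystander: jar, 60 mm across, 80 mm high; origin under its centre.
- spatula: Bystander: small spatula lying on the shelf, 160 mm long; origin under it.
Mind the look-alikes: they are no part of the job. Leave any green or turquoise look-alike of the hide alone.

How it is judged:
By the outcome, as a careful person would: the job done as asked, in the order asked, and still so for the second after the job is handed in, while the arm keeps its last pose, push and grip.
It also fails if it takes over 58 s, if anything falls off the work surface, if the arm or the gripper's body presses on something with over 40 N, if the wrist force passes 120 N, or if a joint passes its speed limit or range.

## Working session

There is one attempt and no reset: what is moved stays moved. The work goes in short steps, Python scripts to look and compute and a tool call to move; the robot and the scene stay as the last step left them, time stands still between calls to the robot, and variables do not carry over. Pictures are saved under pics/ and viewed, at most 10 in all, crops included, and the job is handed in when it is done.

Besides the shell and the picture viewer there is one more tool, called as a command line: name --argument value ..., lists and objects as JSON in quotes. send_rows: Moves the arm, as the interface text tells. Its arguments: {"type":"object","properties":{"deltas":{"type":"string"},"squeeze":{"type":"number"}},"required":["deltas"]}

```bash
mkdir -p pics; cat > h.py <<'E'
import numpy as np, cv2
from scipy.spatial.transform import Rotation as R
from cell import manip
def rot(s): q=s["orientation"]; return R.from_quat([q[1],q[2],q[3],q[0]]).as_matrix()
def ray(s,loc):
    h,w=s["img"].shape[:2]; u,v=loc[0]*w,loc[1]*h
    d=rot(s)@np.array([(u-s["cx"])/s["fx"],(v-s["cy"])/s["fy"],1]); return np.array(s["xyz"]),d/np.linalg.norm(d)
def tri(a,b):
    (p,d),(q,e)=a,b
    t=np.linalg.lstsq(np.c_[d,-e],q-p,rcond=None)[0]; x,y=p+t[0]*d,q+t[1]*e
    return (x+y)/2,np.linalg.norm(x-y)
def atz(r,z): p,d=r; return p+d*(z-p[2])/d[2]
def proj(s,X):
    c=rot(s).T@(np.array(X)-s["xyz"]); return s["fx"]*c[0]/c[2]+s["cx"],s["fy"]*c[1]/c[2]+s["cy"]
def save(s,n): cv2.imwrite("pics/"+n,s["img"][...,::-1])
E
python3 - <<'E'
from h import *
S={n:manip.snapshot(n) for n in("scene","top")}
np.set_printoptions(precision=3,suppress=True)
big=np.vstack([cv2.resize(S[n]["img"],(400,300)) for n in S])
for n,s in S.items():
    save(s,n+"0.png"); print(n,np.array(s["xyz"]),rot(s)[:,2])
for t in["hide_center","hide","mat","cube","paddle_bar","spare_hide","stand","tub","dish","bottle","jar","spatula"]:
    r={}
    for n,s in S.items():
        for d in manip.spot_point(s,t)[:3]:
            l=d["location"]; print(t,n,np.round(np.array(l)*[512,384]),round(d["conf"],2)); r.setdefault(n,ray(s,l))
    if len(r)==2: print("   tri",*tri(r["scene"],r["top"]))
E
```

```text
scene [ 1.107 -0.568  1.04 ] [-0.463  0.478 -0.747]
top [0.41  0.002 1.164] [ 0.124 -0.018 -0.992]
hide_center scene [229. 250.] 0.96
hide_center scene [306. 160.] 0.58
hide_center scene [240. 175.] 0.58
hide_center top [216. 251.] 0.9
hide_center top [188. 164.] 0.59
hide_center top [292. 184.] 0.58
   tri [ 0.345  0.124 -0.492] 0.08130887525902661
hide scene [240. 179.] 0.83
hide scene [233. 254.] 0.71
hide scene [308. 167.] 0.68
hide top [215. 251.] 0.88
hide top [191. 170.] 0.83
hide top [292. 181.] 0.58
   tri [ 0.378  0.114 -0.006] 0.0007269088995830923
mat scene [170. 276.] 0.74
mat scene [293. 210.] 0.33
mat top [344. 202.] 0.79
mat top [133. 208.] 0.67
mat top [287. 255.] 0.67
   tri [ 0.524 -0.305  0.003] 0.0055832159429889386
cube scene [295. 207.] 0.68
paddle_bar scene [271. 200.] 0.97
paddle_bar top [253. 157.] 0.85
   tri [ 0.635 -0.01   0.19 ] 0.0011818432088668987
spare_hide scene [252. 302.] 0.96
spare_hide scene [189. 211.] 0.43
spare_hide top [306. 136.] 0.94
   tri [ 0.746 -0.192 -0.002] 0.004337326743321902
stand scene [187. 209.] 0.33
stand top [371. 160.] 0.9
   tri [ 0.596 -0.271  0.342] 0.027590801966107366
tub scene [317. 163.] 0.94
tub top [130. 209.] 0.91
   tri [ 0.516  0.384 -0.015] 0.006193328465102607
dish scene [270. 141.] 0.49
dish scene [305. 160.] 0.42
dish top [152. 269.] 0.78
dish top [188. 169.] 0.57
   tri [0.332 0.309 0.021] 0.011428057971315344
bottle scene [355. 177.] 0.95
bottle scene [268. 144.] 0.37
bottle top [123. 160.] 0.95
bottle top [191. 171.] 0.19
   tri [0.671 0.402 0.009] 0.007697568153991206
jar scene [319. 261.] 0.8
jar top [238. 121.] 0.71
   tri [0.798 0.034 0.013] 0.0016126600681305937
spatula scene [191. 209.] 0.81
spatula scene [250. 301.] 0.36
spatula top [284. 256.] 0.85
   tri [ 0.361 -0.102 -0.004] 0.007917250840927509
```

```bash
python3 -c "
import cv2,numpy as np
cv2.imwrite('pics/both.png',np.vstack([cv2.resize(cv2.imread('pics/%s0.png'%n),(400,300)) for n in('scene','top')]))"
```

```text
(no output)
```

View pics/scene0.png

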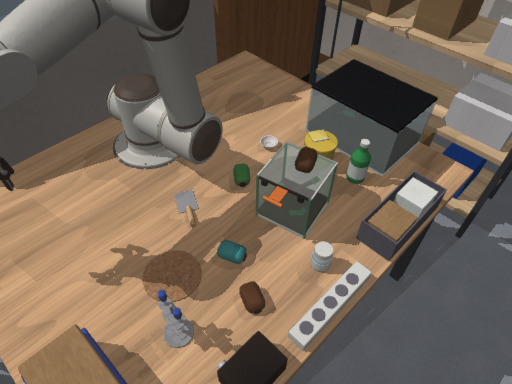

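View pics/top0.png

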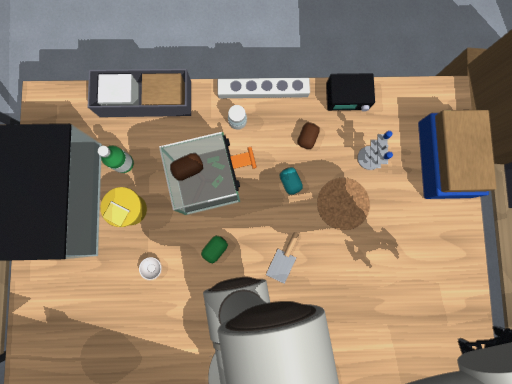

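The hide on the lid is at scene (306,160) / top (187,166). It could be confused with the brown spare at scene (252,297) / top (309,135), the turquoise one at scene (232,251), and the green one at scene (241,175). I choose the brown one on the lid.

```bash
python3 - <<'E'
from h import *
np.set_printoptions(precision=3,suppress=True)
S={n:manip.snapshot(n) for n in("scene","top")}
a,b=S["scene"],S["top"]
f=lambda u,v:np.array([u/512,v/384])
print("nets",tri(ray(a,f(306,160)),ray(b,f(188,164))))
near={"scene":(306,160),"top":(187,166)}
C={}
for n,s in S.items():
    for d in manip.outline_of(s,"hide"):
        m=np.argwhere(d["region"])[:,::-1]
        if np.linalg.norm(m.mean(0)-near[n])<15:
            C[n]=m.mean(0); print(n,m.mean(0),len(m),d["conf"])
            P=np.array([atz(ray(s,f(*(p+.5))),.21)[:2] for p in m]).astype(np.float32)
            print("rect",cv2.minAreaRect(P)); w,v=np.linalg.eigh(np.cov(P.T)); print(np.degrees(np.arctan2(v[1,1],v[0,1])),np.sqrt(w)); break
if len(C)==2: print("cen",tri(ray(a,f(*C["scene"])),ray(b,f(*C["top"]))))
for z,l in((.188,[(161,148),(222,133),(238,202),(173,213)]),):
    Q=np.array([atz(ray(b,f(*p)),z) for p in l]); print(Q, Q[:].mean(0)); print([np.linalg.norm(Q[i]-Q[i-1]) for i in range(4)])
for t in("mat","paddle_bar","cube"):
  for n,s in S.items():
    for d in manip.outline_of(s,t)[:1]:
        m=np.argwhere(d["region"])[:,::-1]; z={"mat":.004,"paddle_bar":.184,"cube":.19}[t]
        P=np.array([atz(ray(s,f(*(p+.5))),z)[:2] for p in m]).astype(np.float32)
        print(t,n,m.mean(0),d["conf"],P.mean(0),cv2.minAreaRect(P))
d=cv2.resize(b["img"][100:230,140:330],None,fx=4,fy=4,interpolation=2); e=cv2.resize(a["img"][130:240,240:360],None,fx=4,fy=4,interpolation=2)
cv2.imwrite("pics/crop1.png",d[...,::-1]); 
E
```

```text
nets (array([0.614, 0.162, 0.215]), np.float64(0.00036560947214861055))
scene [305.596 159.351] 450 0.84
rect ((0.6092230677604675, 0.16854524612426758), (0.05714577063918114, 0.11169610172510147), 26.363906860351562)
118.66282083399696 [0.015 0.03 ]
top [185.936 166.36 ] 644 0.66
rect ((0.6061492562294006, 0.16795088350772858), (0.059660568833351135, 0.08619296550750732), 25.784067153930664)
113.89294200384573 [0.016 0.023]
cen (array([0.608, 0.168, 0.21 ]), np.float64(0.0010497764127433945))
[[0.666 0.241 0.188]
 [0.705 0.074 0.188]
 [0.513 0.032 0.188]
 [0.487 0.207 0.188]] [0.593 0.138 0.188]
[np.float64(0.18201068932365272), np.float64(0.17165318717343814), np.float64(0.19650730194422586), np.float64(0.1762278358807976)]
mat scene [172.125 274.698] 0.76 [ 0.525 -0.299] ((0.5268032550811768, -0.2986452579498291), (0.16666442155838013, 0.16853190958499908), 10.325364112854004)
mat top [342.869 203.273] 0.72 [ 0.521 -0.3  ] ((0.520433247089386, -0.30099281668663025), (0.1684184968471527, 0.1647811084985733), 88.84843444824219)
paddle_bar scene [293.491 174.487] 0.63 [0.61  0.116] ((0.6091752052307129, 0.10937272012233734), (0.1856623888015747, 0.2571558654308319), 13.004877090454102)
paddle_bar top [203.83  170.049] 0.91 [0.602 0.123] ((0.609774649143219, 0.10725980997085571), (0.1823013871908188, 0.24649447202682495), 12.495122909545898)
cube scene [293.243 190.397] 0.97 [0.653 0.065] ((0.6405017971992493, 0.08028335869312286), (0.22576524317264557, 0.30865705013275146), 12.961191177368164)
cube top [204.71  173.198] 0.95 [0.592 0.12 ] ((0.5997017025947571, 0.10390591621398926), (0.20499666035175323, 0.2461240291595459), 12.915373802185059)
```

View pics/crop1.png

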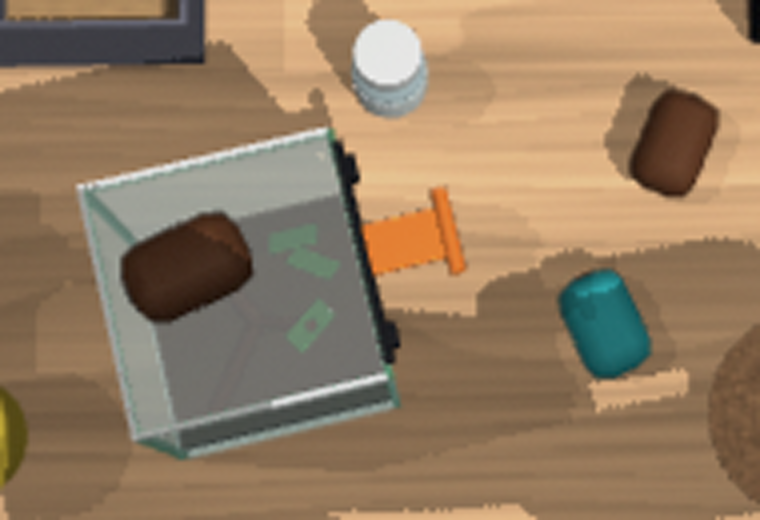

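The crop confirms it: the brown hide lies on the clear lid (top-view crop at 187,266), with the orange paddle bar at crop (449,230). Next I work out the yaw needed.

```bash
python3 - <<'E'
from h import *
np.set_printoptions(precision=3,suppress=True)
s=manip.state(); q=s["ee_rot"]; M=R.from_quat([q[1],q[2],q[3],q[0]]).as_matrix()
print(s,M, "y yaw",np.degrees(np.arctan2(M[1,1],M[0,1])),manip.hold_point_z)
E
```

```text
{'time': 1.8, 'q': array([-1.413,  0.151,  1.437, -0.   ,  1.554, -0.134]), 'dq': array([-0.   ,  0.   ,  0.   ,  0.   , -0.001,  0.001]), 'effort': array([ -0.001, -71.279, -57.105,  -0.   ,   0.001,  -0.   ]), 'eef_pos': array([ 0.165, -0.551,  0.231]), 'ee_rot': array([-0.   ,  0.989,  0.145, -0.   ]), 'force': array([-0.34 , -1.158,  0.269]), 'ft_torque': array([ 0.065, -0.008, -0.021]), 'gripper_force': 0.0, 'grip_width': 0.0849258391753395} [[ 0.958  0.288 -0.   ]
 [ 0.288 -0.958  0.   ]
 [-0.    -0.    -1.   ]] y yaw -73.28117654579687 0.0187
```

send_rows --deltas "0 0 0.267 0 0 0 1; 0 0 0.267 0 0 0 1; 0 0 0.267 0 0 0 1; 0.174 0.282 0 0 0 0.1285 1; 0.174 0.282 0 0 0 0.1285 1; 0.174 0.282 0 0 0 0.1285 1; 0.174 0.282 0 0 0 0.1285 1; 0.174 0.282 0 0 0 0.1285 1; 0.174 0.282 0 0 0 0.1285 1; 0.174 0.282 0 0 0 0.1285 1; 0.174 0.282 0 0 0 0.1285 1; 0.174 0.282 0 0 0 0.1285 1; 0.174 0.282 0 0 0 0.1285 1; 0.174 0.282 0 0 0 0.1285 1; 0.174 0.282 0 0 0 0.1285 1; 0.174 0.282 0 0 0 0.1285 1; 0.174 0.282 0 0 0 0.1285 1; 0.174 0.282 0 0 0 0.1285 1; 0.174 0.282 0 0 0 0.1285 1; 0.174 0.282 0 0 0 0.1285 1" --squeeze 25

```text
time: 4.3
eef_pos: [0.6097, 0.17, 0.3514]
ee_rot: [0.0, 0.536, 0.844, -0.0]
force: [0.3, -0.8, 0.7]
grip_width: 0.0855
gripper_force: 0.0
```

send_rows --deltas "0 0 0 0 0 0 1; 0 0 0 0 0 0 1"

```text
time: 4.55
eef_pos: [0.6089, 0.1682, 0.3512]
ee_rot: [-0.0, 0.537, 0.843, -0.0]
force: [-0.6, -0.4, -0.5]
grip_width: 0.085
gripper_force: 0.0
```

send_rows --deltas "0 0 -0.15 0 0 0 1; 0 0 -0.15 0 0 0 1; 0 0 -0.15 0 0 0 1; 0 0 -0.15 0 0 0 1; 0 0 0 0 0 0 1"

```text
time: 5.18
eef_pos: [0.6083, 0.1673, 0.2607]
ee_rot: [-0.001, 0.538, 0.843, -0.001]
force: [-0.5, 0.5, 0.8]
grip_width: 0.0853
gripper_force: 0.0
```

```bash
python3 - <<'E'
from h import *
S={n:manip.snapshot(n) for n in("scene","top")}
print(manip.state()["eef_pos"])
a=cv2.resize(S["scene"]["img"][100:230,250:370],None,fx=4,fy=4,interpolation=2)
b=cv2.resize(S["top"]["img"][100:230,120:200],None,fx=4,fy=4,interpolation=2)
cv2.imwrite("pics/c2.png",np.hstack([a,b])[...,::-1])
E
```

```text
[0.60908099 0.16777344 0.26277758]
```

View pics/c2.png

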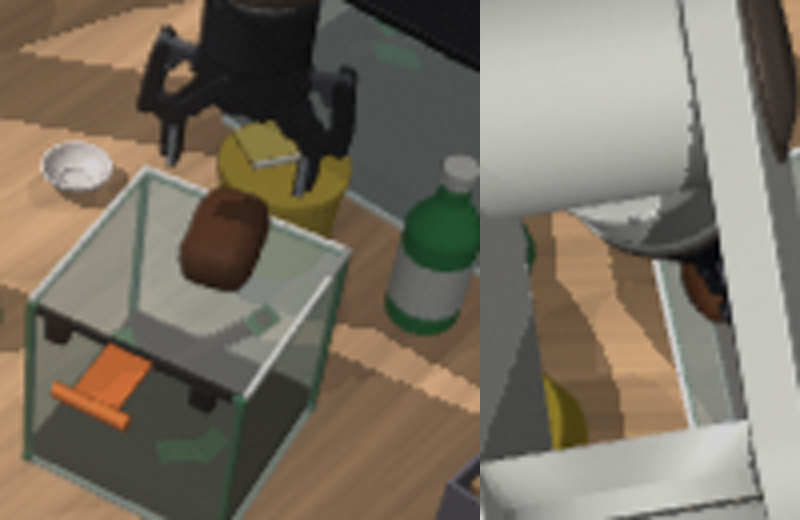

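send_rows --deltas "0 0 -0.15 0 0 0 1; 0 0 -0.15 0 0 0 1; 0 0 -0.1 0 0 0 1; 0 0 -0.055 0 0 0 1; 0 0 0 0 0 0 1; 0 0 0 0 0 0 0.5; 0 0 0 0 0 0 0.4; 0 0 0 0 0 0 0.3; 0 0 0 0 0 0 0.2; 0 0 0 0 0 0 0.1; 0 0 0 0 0 0 0; 0 0 0 0 0 0 -0.2; 0 0 0 0 0 0 -0.2" --squeeze 24

```text
time: 6.9
eef_pos: [0.6091, 0.1684, 0.1936]
ee_rot: [0.0, 0.537, 0.843, 0.0]
force: [-2.8, -0.7, 5.8]
grip_width: 0.0555
gripper_force: 27.3
```

send_rows --deltas "0 0 0.02 0 0 0 -0.2; 0 0 0.03 0 0 0 -0.2; 0 0 0.05 0 0 0 -0.2; 0 0 0.08 0 0 0 -0.2; 0 0 0 0 0 0 -0.2; 0 0 0 0 0 0 -0.2" --squeeze 22

```text
time: 7.65
eef_pos: [0.6091, 0.1684, 0.2201]
ee_rot: [-0.0, 0.537, 0.843, -0.0]
force: [0.7, -0.4, -2.9]
grip_width: 0.0558
gripper_force: 26.5
```

```bash
python3 - <<'E'
from h import *
s=manip.snapshot("scene")
print(manip.state()["force"],manip.state()["gripper_force"])
cv2.imwrite("pics/c3.png",cv2.resize(s["img"][90:240,240:380],None,fx=4,fy=4,interpolation=2)[...,::-1])
E
```

```text
[-0.30545935 -1.00807677 -2.3060978 ] 26.49978518486023
```

View pics/c3.png

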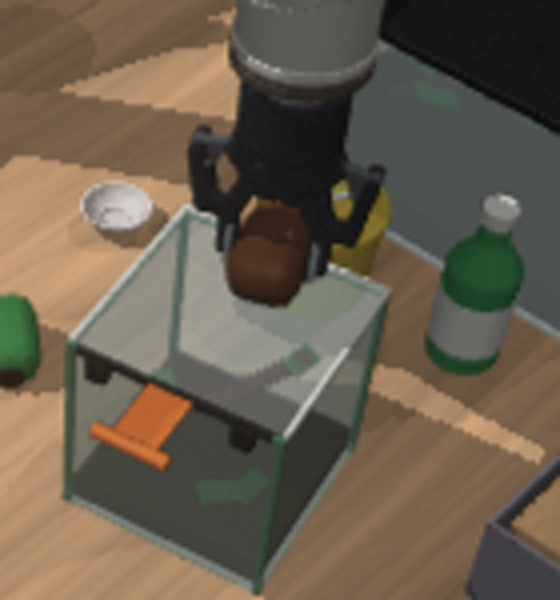

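send_rows --deltas "0 0 0.1 0 0 0 -0.2; 0 0 0.2 0 0 0 -0.2; 0 0 0.2 0 0 0 -0.2; 0 0 0.2 0 0 0 -0.2; -0.01 -0.08 0.05 0 0 0 -0.2; -0.03 -0.16 0 0 0 0 -0.2; -0.05 -0.24 0 0 0 0 -0.2; -0.05 -0.26 0 0 0 0 -0.2; -0.05 -0.26 0 0 0 0 -0.2; -0.05 -0.26 0 0 0 0 -0.2; -0.05 -0.26 0 0 0 0 -0.2; -0.05 -0.26 0 0 0 0 -0.2; -0.05 -0.26 0 0 0 0 -0.2; -0.05 -0.26 0 0 0 0 -0.2; -0.05 -0.26 0 0 0 0 -0.2; -0.05 -0.26 0 0 0 0 -0.2; -0.03 -0.18 0 0 0 0 -0.2; -0.02 -0.1 0 0 0 0 -0.2; 0 -0.04 0 0 0 0 -0.2; 0 0 0 0 0 0 -0.2"

```text
time: 10.2
eef_pos: [0.5207, -0.3023, 0.3325]
ee_rot: [-0.0, 0.537, 0.844, 0.0]
force: [0.4, 0.4, -2.7]
grip_width: 0.0556
gripper_force: 26.4
```

send_rows --deltas "0 0 -0.08 0 0 0 -0.2; 0 0 -0.16 0 0 0 -0.2; 0 0 -0.2 0 0 0 -0.2; 0 0 -0.2 0 0 0 -0.2; 0 0 -0.2 0 0 0 -0.2; 0 0 -0.2 0 0 0 -0.2; 0 0 -0.2 0 0 0 -0.2; 0 0 -0.2 0 0 0 -0.2; 0 0 -0.2 0 0 0 -0.2; 0 0 -0.15 0 0 0 -0.2; 0 0 -0.1 0 0 0 -0.2; 0 0 -0.08 0 0 0 -0.2; 0 0 -0.04 0 0 0 -0.2; 0 0 0 0 0 0 -0.2; 0 0 0 0 0 0 -0.2"

```text
time: 12.08
eef_pos: [0.5208, -0.3028, 0.0318]
ee_rot: [0.0, 0.537, 0.843, -0.0]
force: [-0.4, 0.0, -3.2]
grip_width: 0.0557
gripper_force: 26.4
```

```bash
python3 - <<'E'
from h import *
s=manip.snapshot("scene")
print(manip.state()["force"],manip.state()["eef_pos"])
cv2.imwrite("pics/c4.png",cv2.resize(s["img"][190:340,100:260],None,fx=4,fy=4,interpolation=2)[...,::-1])
E
```

```text
[-0.77511607  0.16273755 -2.57404803] [ 0.52085255 -0.3027679   0.03179401]
```

View pics/c4.png

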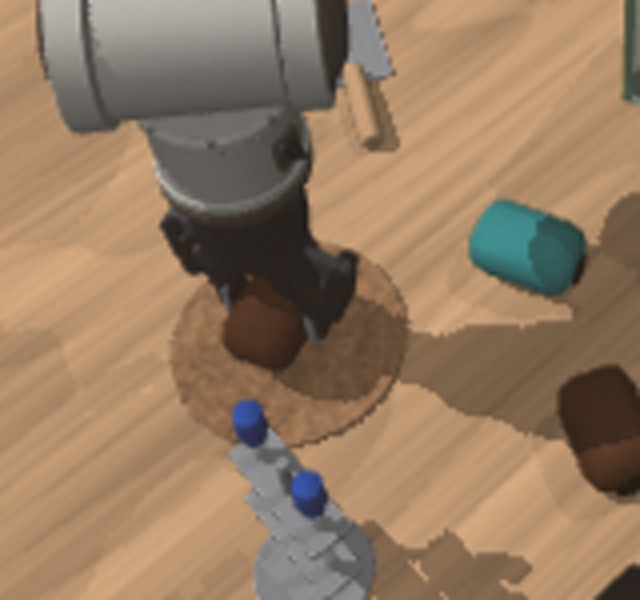

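The hide (crop 265,325) is held level over the mat (crop 290,345), and the stand is clear. Lowering to contact.

send_rows --deltas "0 0 -0.04 0 0 0 -0.2; 0 0 -0.04 0 0 0 -0.2; 0 0 -0.03 0 0 0 -0.2; 0 0 -0.015 0 0 0 -0.2; 0 0 0 0 0 0 -0.2; 0 0 0 0 0 0 -0.2"

```text
time: 12.88
eef_pos: [0.5207, -0.3026, 0.0126]
ee_rot: [0.0, 0.537, 0.843, -0.0]
force: [-0.1, 0.2, -1.6]
grip_width: 0.0558
gripper_force: 26.4
```

send_rows --deltas "0 0 -0.01 0 0 0 -0.2; 0 0 -0.01 0 0 0 -0.2; 0 0 0 0 0 0 -0.2; 0 0 0 0 0 0 -0.2"

```text
time: 13.38
eef_pos: [0.5208, -0.3028, 0.0105]
ee_rot: [0.0, 0.537, 0.843, -0.0]
force: [-5.7, 2.2, 12.1]
grip_width: 0.0558
gripper_force: 28.3
```

send_rows --deltas "0 0 0.006 0 0 0 -0.2; 0 0 0 0 0 0 0.3; 0 0 0 0 0 0 0.4; 0 0 0 0 0 0 0.6; 0 0 0 0 0 0 0.8; 0 0 0 0 0 0 1; 0 0 0 0 0 0 1; 0 0 0 0 0 0 1"

```text
time: 14.38
eef_pos: [0.5206, -0.3026, 0.0103]
ee_rot: [-0.0, 0.537, 0.843, -0.0]
force: [0.4, -0.6, -0.2]
grip_width: 0.0855
gripper_force: 0.0
```

send_rows --deltas "0 0 0.05 0 0 0 1; 0 0 0.1 0 0 0 1; 0 0 0.2 0 0 0 1; 0 0 0.2 0 0 0 1; 0 0 0.2 0 0 0 1; 0 0 0.2 0 0 0 1; 0 0 0.2 0 0 0 1; 0 0 0.2 0 0 0 1; 0 0 0.2 0 0 0 1; 0 0 0.2 0 0 0 1; 0 0 0.2 0 0 0 0; 0 0 0 0 0 0 -1; 0 0 0 0 0 0 -1"

```text
time: 16.0
eef_pos: [0.5204, -0.3024, 0.3029]
ee_rot: [-0.0, 0.537, 0.843, -0.0]
force: [0.1, -0.3, -0.3]
grip_width: 0.0322
gripper_force: 0.0
```

```bash
python3 - <<'E'
from h import *
np.set_printoptions(precision=3,suppress=True)
s=manip.snapshot("scene"); print(manip.state()["eef_pos"],manip.state()["grip_width"])
f=lambda u,v:np.array([u/512,v/384])
for d in manip.outline_of(s,"hide"):
    m=np.argwhere(d["region"])[:,::-1]; print(m.mean(0),d["conf"],atz(ray(s,f(*m.mean(0))),.026))
print(proj(s,[.521,-.303,.026]),proj(s,[.523,-.3,.004]))
for d in manip.spot_point(s,"paddle_bar")[:1]: print(np.array(d["location"])*[512,384],atz(ray(s,d["location"]),.184))
cv2.imwrite("pics/c5.png",cv2.resize(s["img"][190:340,100:340],None,fx=3,fy=3,interpolation=2)[...,::-1])
E
```

```text
[ 0.52  -0.302  0.302] 0.024459962596333946
[231.341 251.256] 0.76 [ 0.597 -0.132  0.026]
[241.432 174.687] 0.74 [0.39  0.111 0.026]
[169.983 270.989] 0.7 [ 0.522 -0.302  0.026]
(np.float64(169.3895503544711), np.float64(270.971017269575)) (np.float64(171.73961840795846), np.float64(274.7063220794739))
[271.104 198.413] [ 0.627 -0.     0.184]
```

View pics/c5.png

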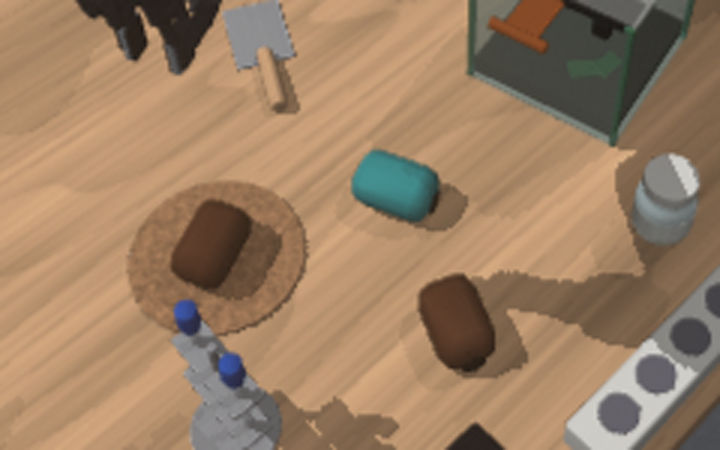

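```bash
python3 - <<'E'
from h import *
np.set_printoptions(precision=4,suppress=True)
f=lambda u,v:np.array([u/512,v/384])
a,b=manip.snapshot("scene"),manip.snapshot("top")
for p in((252.3,157.8),(253,157)): print("top",atz(ray(b,f(*p)),.186))
for p in((272.8,201.3),(271,200)): print("scene",atz(ray(a,f(*p)),.186))
for n in("top0","scene0"):
    im=cv2.imread(f"pics/{n}.png"); h=cv2.cvtColor(im,cv2.COLOR_BGR2HSV)
    m=((h[...,0]<14)&(h[...,0]>5)&(h[...,1]>190)&(h[...,2]>120)).astype(np.uint8)
    k,l,st,c=cv2.connectedComponentsWithStats(m); i=1+np.argmax(st[1:,4]); q=np.argwhere(l==i)[:,::-1]
    s=a if n[0]=="s" else b; P=np.array([atz(ray(s,f(*(p+.5))),.188)[:2] for p in q]).astype(np.float32)
    print(n,st[i],cv2.minAreaRect(P))
    t=np.radians(12.8); xx=P@[np.cos(t),np.sin(t)]; yy=P@[-np.sin(t),np.cos(t)]
    e=yy<yy.min()+.014; X=(xx[e].min()+xx[e].max())/2; Y=yy.min()+.006
    print("bar",X*np.cos(t)-Y*np.sin(t),X*np.sin(t)+Y*np.cos(t),np.ptp(xx[e]),np.ptp(yy))
print(manip.state()["grip_width"])
E
```

```text
top [ 0.6344 -0.0086  0.186 ]
top [ 0.6366 -0.0105  0.186 ]
scene [ 0.6382 -0.0061  0.186 ]
scene [ 0.6315 -0.0062  0.186 ]
top0 [231 148  25  20 286] ((0.6279265880584717, 0.017198815941810608), (0.05607904866337776, 0.061006542295217514), 12.627886772155762)
bar 0.6332978928776223 -0.006788871082816006 0.05609687481860037 0.06110022140719862Traceback (most recent call last):
  File "<stdin>", line 10, in <module>
    return _wrapfunc(a, 'argmax', axis=axis, out=out, **kwds)
    return bound(*args, **kwds)
ValueError: attempt to get argmax of an empty sequence
```

send_rows --deltas "0.064 0.162 0 0 0 -0.0226 -1; 0.064 0.162 0 0 0 -0.0226 -1; 0.064 0.162 0 0 0 -0.0226 -1; 0.064 0.162 0 0 0 -0.0226 -1; 0.064 0.162 0 0 0 -0.0226 -1; 0.064 0.162 0 0 0 -0.0226 -1; 0.064 0.162 0 0 0 -0.0226 -1; 0.064 0.162 0 0 0 -0.0226 -1; 0.064 0.162 0 0 0 -0.0226 -1; 0.064 0.162 0 0 0 -0.0226 -1; 0.064 0.162 0 0 0 -0.0226 -1; 0.064 0.162 0 0 0 -0.0226 -1; 0 0 -0.1 0 0 0 -1; 0 0 -0.2 0 0 0 -1; 0 0 -0.2 0 0 0 -1; 0 0 -0.1 0 0 0 -1; 0 0 -0.05 0 0 0 -1; 0 0 0 0 0 0 -1; 0 0 0 0 0 0 -1"

```text
time: 18.62
eef_pos: [0.6361, -0.0111, 0.2063]
ee_rot: [0.001, 0.624, 0.782, 0.0]
force: [-0.1, 0.1, 0.2]
grip_width: 0.0001
gripper_force: 0.0
```

```bash
python3 - <<'E'
from h import *
s=manip.snapshot("scene"); b=manip.snapshot("top"); print(manip.state()["eef_pos"],manip.state()["grip_width"])
cv2.imwrite("pics/c6.png",np.hstack([cv2.resize(s["img"][120:240,220:320],None,fx=4,fy=4,interpolation=2),cv2.resize(b["img"][100:220,190:290],None,fx=4,fy=4,interpolation=2)])[...,::-1])
E
```

```text
[ 0.63604619 -0.01100465  0.20617738] -0.0002261129510339713
```

View pics/c6.png

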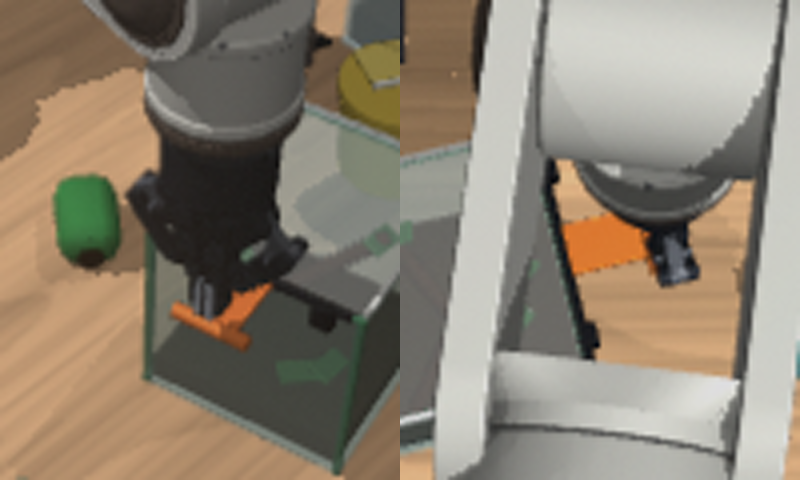

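send_rows --deltas "0 0 -0.04 0 0 0 -1; 0 0 -0.04 0 0 0 -1; 0 0 -0.03 0 0 0 -1; 0 0.002 -0.03 0 0 0 -1; 0 0.003 -0.03 0 0 0 -1; 0 0 0 0 0 0 -1; 0 0 0 0 0 0 -1"

```text
time: 19.6
eef_pos: [0.6359, -0.0105, 0.1801]
ee_rot: [0.0, 0.624, 0.782, -0.0]
force: [-1.2, -3.8, 5.8]
grip_width: 0.0002
gripper_force: 2.5
```

send_rows --deltas "0 0 0.05 0 0 0 -1; 0 0 0.06 0 0 0 -1; -0.01 0.047 0 0 0 0 -1; 0 0 0 0 0 0 -1; 0 0 -0.04 0 0 0 -1; 0 0 -0.04 0 0 0 -1; 0 0 -0.03 0 0 0 -1; 0 0 0 0 0 0 -1; 0 0 0 0 0 0 -1"

```text
time: 20.72
eef_pos: [0.6344, -0.0032, 0.18]
ee_rot: [0.0, 0.624, 0.782, 0.0]
force: [-1.0, 1.5, 6.0]
grip_width: -0.0001
gripper_force: 2.6
```

send_rows --deltas "0 0.004 -0.02 0 0 0 -1; 0 0.005 -0.02 0 0 0 -1; -0.002 0.006 -0.02 0 0 0 -1; -0.002 0.006 -0.02 0 0 0 -1; 0 0 0 0 0 0 -1; 0 0 0 0 0 0 -1"

```text
time: 21.48
eef_pos: [0.6339, -0.0006, 0.1682]
ee_rot: [0.001, 0.624, 0.781, -0.0]
force: [0.3, -4.3, 7.5]
grip_width: 0.0001
gripper_force: 3.9
```

```bash
python3 - <<'E'
from h import *
np.set_printoptions(precision=3,suppress=True)
s=manip.snapshot("scene")
save(s,"s7.png"); st=manip.state(); print(st["eef_pos"],st["force"])
# predicted lid free-edge corners per angle
t=np.radians(12.8); ex=np.array([np.cos(t),np.sin(t),0]); ey=np.array([-np.sin(t),np.cos(t),0]); H=np.array([.635,-.008,.184])+.06*ey
im=cv2.resize(s["img"][80:240,210:370],None,fx=3.75,fy=3.75,interpolation=2).copy()
for a,c in((20,(255,0,0)),(25,(255,255,0)),(30,(0,255,0)),(35,(0,0,255))):
    r=np.radians(a); P=[H+k*.09*ex+.18*(np.cos(r)*ey+np.sin(r)*np.array([0,0,1]))+[0,0,.004] for k in(-1,1)]
    p=[tuple(int(x) for x in (np.array(proj(s,q))-[210,80]+.5)*3.75) for q in P]; cv2.line(im,*p,c,1); print(a,p)
cv2.imwrite("pics/c7.png",im[...,::-1])
E
```

```text
[ 0.634 -0.001  0.168] [ 0.231 -3.61   6.936]
20 [(282, 180), (485, 260)]
25 [(279, 170), (485, 250)]
30 [(276, 161), (484, 242)]
35 [(272, 153), (482, 235)]
```

View pics/c7.png

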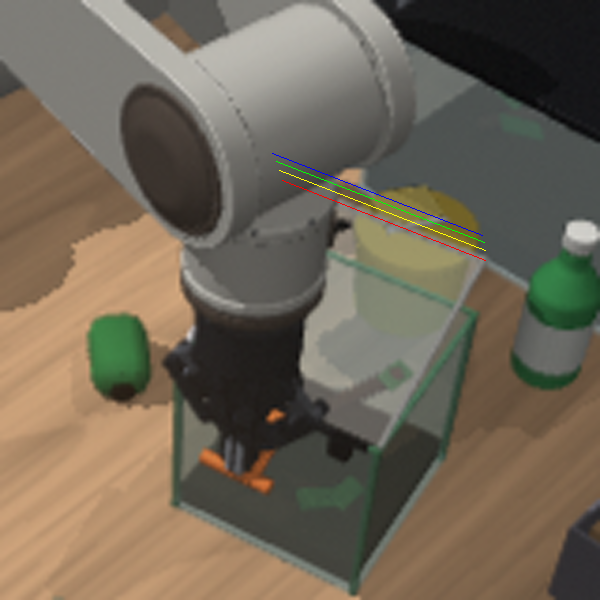

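The lid's free corner at crop (485,260) matches the 20° prediction. I'll press 8 mm further straight down.

send_rows --deltas "0 0 -0.014 0 0 0 -1; 0 0 -0.014 0 0 0 -1; 0 0 -0.014 0 0 0 -1; 0 0 -0.01 0 0 0 -1; 0 0 0 0 0 0 -1; 0 0 0 0 0 0 -1"

```text
time: 22.28
eef_pos: [0.634, -0.0001, 0.1607]
ee_rot: [0.0, 0.624, 0.782, 0.0]
force: [-0.1, 0.2, 9.9]
grip_width: -0.0003
gripper_force: 3.9
```

```bash
cat > ang.py <<'E'
from h import *
np.set_printoptions(precision=3,suppress=True)
s=manip.snapshot("scene")
st=manip.state(); print(st["time"],st["eef_pos"],st["force"])
t=np.radians(12.8); ex=np.array([np.cos(t),np.sin(t),0]); ey=np.array([-np.sin(t),np.cos(t),0]); H=np.array([.635,-.008,.184])+.06*ey
im=cv2.resize(s["img"][100:200,280:380],None,fx=6,fy=6,interpolation=2).copy()
for a,c in((20,(255,0,0)),(25,(255,255,0)),(30,(0,255,0)),(35,(0,0,255))):
    r=np.radians(a); P=[H+k*.09*ex+.18*(np.cos(r)*ey+np.sin(r)*np.array([0,0,1]))+[0,0,.004] for k in(1.1,1.5)]
    p=[tuple(int(x) for x in (np.array(proj(s,q))-[280,100]+.5)*6) for q in P]; cv2.line(im,*p,c,1)
cv2.imwrite("pics/c8.png",im[...,::-1])
E
python3 ang.py
```

```text
22.325 [ 0.634 -0.     0.161] [-0.747  0.643  9.958]
```

View pics/c8.png

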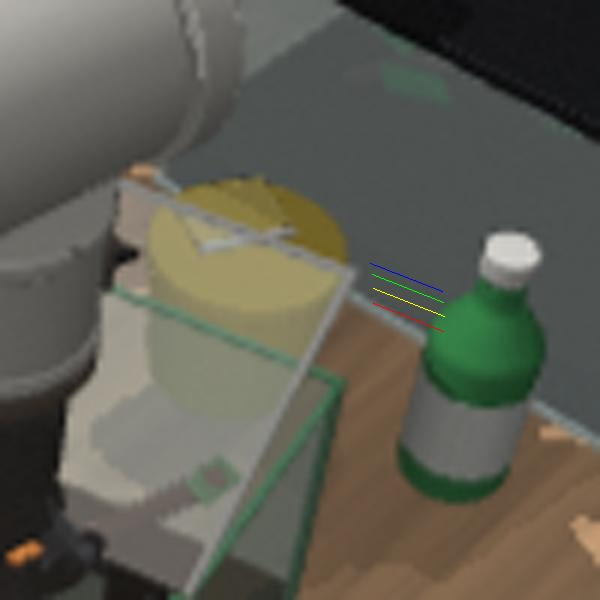

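The lid corner at (355,268) lies on the extension of the 30° line. Holding.

send_rows --deltas "0 0 -0.003 0 0 0 -1; 0 0 0 0 0 0 -1; 0 0 0 0 0 0 -1; 0 0 0 0 0 0 -1; 0 0 0 0 0 0 -1; 0 0 0 0 0 0 -1; 0 0 0 0 0 0 -1; 0 0 0 0 0 0 -1; 0 0 0 0 0 0 -1; 0 0 0 0 0 0 -1; 0 0 0 0 0 0 -1; 0 0 0 0 0 0 -1; 0 0 0 0 0 0 -1; 0 0 0 0 0 0 -1; 0 0 0 0 0 0 -1; 0 0 0 0 0 0 -1; 0 0 0 0 0 0 -1; 0 0 0 0 0 0 -1; 0 0 0 0 0 0 -1; 0 0 0 0 0 0 -1"

```text
time: 24.82
eef_pos: [0.6339, -0.0001, 0.1603]
ee_rot: [0.0, 0.624, 0.782, 0.0]
force: [-0.2, 1.2, 8.9]
grip_width: -0.0001
gripper_force: 3.9
```

send_rows --deltas "0 0 0 0 0 0 -1; 0 0 0 0 0 0 -1; 0 0 0 0 0 0 -1; 0 0 0 0 0 0 -1"

```text
time: 25.32
eef_pos: [0.6339, -0.0, 0.1603]
ee_rot: [0.0, 0.624, 0.782, 0.0]
force: [-0.8, 0.7, 9.9]
grip_width: 0.0
gripper_force: 3.9
```

```bash
python3 ang.py; python3 -c "
from cell import manip; print(manip.finish_job())"
```

```text
25.375 [ 0.634 -0.     0.16 ] [-0.27   0.208  9.842]
the job is handed in; nothing more can be done
None
```

The job is handed in at 25.4 s: the brown hide stands upright near the centre of the cork mat (highest pad-force reading 28.3 N), and the gripper is still holding the paddle down with the lid at about 30°, steady for about 3 s (angle read from the camera image and the tool height).

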